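# Run a carton into the scan bay and scan it

### The arm

A 7-joint arm with a two-finger parallel gripper is mounted at the origin on the work surface. World frame = base frame: x ahead of the robot, y to its left, z up, the work surface at z = 0. Lengths are in m, angles in rad, forces in N, time in s.
With the tool pointing down it reaches from about 0.4 to 0.85 m from the base axis. Payload 10.4 kg.
Tool frame: the origin (TCP) lies at the very end of the fingers, on their centre line; the grasp point (between the pads) lies 19 mm behind it; z points along the fingers, y is the line along which they close (so a half turn about z gives the same grasp; the last joint's range is limited). The gripper opens to 87 mm and grips with 3 to 60 N. Pads are 19 mm wide; open, the fingers measure 117 mm over their backs; the gripper's body (75 mm by 190 mm) begins 51 mm behind the grasp point.
Start: joints at [-1.231, 0.332, -0.065, 1.46, 0.022, 1.35, -0.088], TCP at [0.222, 0.584, 0.223] pointing down, gripper open.
Joint ranges: [-2.6, 2.6], [-0.5, 2.12], [-1.47, 1.34], [0.16, 2.42], [-1.27, 4.41], [0.06, 2.06], [-2.6, 2.6]. Speed limits (rad/s): [2.22, 2.22, 2.79, 2.79, 3.14, 3.14, 3.14].

### API

Orientations are given as a unit quaternion [x, y, z, w].
In Python, from bench import status, camera, order gives the robot as it stands.
- The arm moves only by the tool jog_arm, never from a script. Its argument "plan" is a list of rows, each a list of 7 numbers: the turn, a rotation vector about the tool's x, y, z in rad, then the shift along the tool's x, y, z in mm, then the opening, from -1 (shut) to 1 (fully open). A call has 1 to 12 rows; each row is the pose to reach, as a shift and turn from the pose commanded when the call began, along the tool's axes at that moment; what a row does not reach only later rows make up. A row lasts 1/10 s, in which the tool goes at most 50 mm and 8.59 degrees, less where a joint would pass 70% of its speed; a pose out of reach is approached as far as the arm can. A call with a gripper value outside its range is refused whole. The fingers move at their own pace and stop on an object; "squeeze" is the grip in N (left out, the last holds). Time passes only in rows, so rows that repeat a pose let the fingers close. It gives the time, the measured TCP pose, the force, the opening and the grip force at its end, in the units of the state.
- status.read_state(): the state, without advancing time (a new reading comes with each control period).
- camera(name): name is "scene" or "top"; returns a dict with "image" (400x640x3 uint8, red, green, blue), "z_map" (400x640 float32, m along the optical axis (not along the pixel's ray), 0 where there is no reading), "fx", "fy", "cx", "cy" (pixels), "world_from_camera" (4x4, takes a point from camera to world coordinates). Camera axes: x right, y down, z forward; pixel columns grow to the right and rows downward; lengths in m; the calibration is good to about 2 mm. A picture is of the moment at which its call begins.
- order.close_job(): hands the job in; it is judged then, once.
The state is a dict: "time": time; "joint_positions": joint angles; "joint_vel": joint speeds; "joint_torque": joint torques, N m; "ee_pos": TCP position; "eef_rot": TCP orientation; "ft_force": force on the tool from outside, world axes, zero at the start; "torque": the same for the moment, N m; "width": finger opening in m; "grip_force": force on a finger pad.
Only numpy, scipy, OpenCV 4.12 (cv2) and the standard library are available. Lean on these libraries where they do the work, as an engineer would, in place of code of your own. Each camera call takes 0.05 s, during which the arm holds its last target. There are 200 camera calls.

### The job

On the electronics bench, push the cardboard carton along the rollers into the scan bay until it stands right up against the blue end stop, and only then squeeze the red trigger of the clamped hand scanner fully in, keep it in for about a second, and let it spring back out. Leave the carton upright against the stop, and do not disturb the yellow parts bin, the screwdriver, the bottle or the bench meter.

Things in the scene. Friction and masses are not known exactly. Their poses are not given: they have to be found in the camera images.
- track: Fixed roller track, 345 x 146 mm, ten free steel rollers, tops 50 mm above the table. Origin: on the table under the bay's centre; own y along the track to the blue end stop, x across, z up. Rollers from y = -256 to +65 mm. Low guide strips (inner faces x = -61 and +61, tops 66 mm above the table), blue, yellow beside the bay. A carton against the stop has its origin at y = 0, z = 50 mm
- stop_face (a point): Centre of the blue end stop's face that the carton meets, 70 mm along track y from the track's origin, 66 mm above the table; axes are the track's. The stop is 146 mm wide, 10 mm thick, its top 82 mm above the table
- beam_mid (a point): Middle of the underside of the blue slotted beam over the scanner, 229 mm above the table; axes are the stand's. Beam 28 mm (stand x -40 to -12), 178 mm (stand y -60 to 118), 50 mm high, its post 285 mm high with a small yellow tray on top. It bars a gripper coming straight down on the grip: come in along the grip from the robot's side
- carton: Closed cardboard carton on the rollers, 110 mm (own x, across the track) by 140 mm (own y, along it) by 80 mm high, 0.35 to 0.7 kg, with a white bar label on the +y end. Origin: centre of its underside. It starts 70 to 170 mm short of the stop. Too wide to grip: push its -y end
- stand: Fixed scanner stand beyond the end stop. Origin: on the table under the scanner; z up, y away from the track. Base plate x -55 to 95, y -65 to 125, 10 mm high; pedestal under the scanner; blue post x -18 to 22, y 82 to 118 mm, carrying the overhead beam
- scanner: Grey and black hand scanner clamped upside down, rolled 38 deg: its grip points up and to the stand's -x (robot's side). Origin: barrel centre line, 110 mm above the table. Own y along the barrel (amber window -67 mm, rear +38), z up the grip, x across. Barrel 46 x 44 mm, nose 58 x 52 mm (y -67 to -45). Black grip 26 mm (x) by 32 mm (y, -16 to +16; only to +10 past z = 85), ends at z = 99 mm
- grip_mid (a point): Point on the centre line of the scanner's grip, 65 mm along scanner z from the scanner's origin; axes are the scanner's. Across here at rest, grip and trigger together measure about 53 mm along scanner y (from +16 to -37 mm), and 45 mm with the trigger fully in (+16 to -29 mm)
- trigger_face (a point): Middle of the outer (-y) face of the red trigger, level with grip_mid, 33 mm from the trigger's hinge; moves with the trigger; axes as the scanner's at rest. Trigger: red plate 22 mm wide (scanner x), 10 mm thick, 46 mm long, on the -y side of the grip, hinged at scanner y = -24, z = 32 mm, free end up the grip
- trigger (a joint): Trigger angle, rad: 0 released (leaning 0.25 rad out), grows as it is squeezed towards the grip, 0.25 fully in. Sprung: about 2.5 N to start, 8.5 N fully in at trigger_face
- parts_bin: Bystander: loose open yellow parts bin, 100 x 120 x 50 mm. Origin: centre of its underside
- screwdriver: Bystander: loose screwdriver lying flat, 190 mm long, blue handle. Origin: under its middle, at table height
- flux_bottle: Bystander: loose bottle, 56 mm across, 130 mm high. Origin: centre of its underside
- meter: Bystander: grey bench meter, 160 x 210 x 94 mm, on four feet. Origin: centre of its underside
Not all that is in view belongs to the job. Leave any purple look-alike of the carton alone.

How it is judged:
By the outcome, as a careful person would: the job done as asked, in the order asked, and still so for the second after the job is handed in, with the robot touching nothing.
It also fails if it takes over 46 s, if anything falls off the work surface, if the arm or the gripper's body presses on something with over 40 N, if the wrist force passes 120 N, or if a joint passes its speed limit or range.

## Working session

There is one attempt and no reset: what is moved stays moved. The work goes in short steps, Python scripts to look and compute and a tool call to move; the robot and the scene stay as the last step left them, time stands still between calls to the robot, and variables do not carry over. Pictures are saved under pics/ and viewed, at most 10 in all, crops included, and the job is handed in when it is done.

Besides the shell and the picture viewer there is one more tool, called by a JSON object that holds its "op" and its "data". jog_arm: Moves the arm, as the interface text tells. Its arguments: {"type":"object","properties":{"plan":{"type":"array"},"squeeze":{"type":"number"}},"required":["plan"]}

```bash
mkdir -p pics; ls; python3 - <<'E'
from bench import status, camera
import cv2, numpy as np
print(status.read_state())
for n in ("scene","top"):
    c=camera(n); np.savez(f"{n}0.npz",**c)
    cv2.imwrite(f"pics/{n}0.png",c["image"][:,:,::-1]); print(n,c["fx"],c["fy"],c["cx"],c["cy"],c["world_from_camera"].round(4).tolist())
E
```

```text
pics
{'time': 0.0, 'joint_positions': array([-1.23062186,  0.33283226, -0.06471373,  1.46098035,  0.02163761,
        1.34990513, -0.08849611]), 'joint_vel': array([-0.00012088,  0.00148095,  0.00050297, -0.00062889, -0.00089452,
       -0.00121226,  0.00111709]), 'joint_torque': array([ 7.21682791e-04, -6.23248458e+01,  2.51893443e-02, -3.89883506e+01,
       -6.12359704e-02,  3.98582197e-02,  1.29198047e-04]), 'ee_pos': array([0.22166053, 0.58393873, 0.22176009]), 'eef_rot': array([ 1.80371086e-01,  9.83598374e-01, -7.09806765e-04, -7.87471675e-05]), 'ft_force': array([-0.15389771,  0.0112649 ,  0.56584064]), 'torque': array([ 0.04918988, -0.0010986 ,  0.02045509]), 'grip_force': 0.0, 'width': 0.08700873864963539}
scene 395.82756765808307 395.82756765808307 319.6348746233592 204.08970200484077 [[-0.1172, 0.6843, -0.7197, 1.2736], [0.9929, 0.094, -0.0723, 0.0139], [0.0182, -0.7231, -0.6905, 0.8222], [0.0, 0.0, 0.0, 1.0]]
top 370.65656989949764 370.65656989949764 313.3311003270571 204.14027908855707 [[0.079, -0.9765, 0.2005, 0.3627], [-0.9969, -0.0775, 0.0151, -0.0743], [0.0008, -0.2011, -0.9796, 1.0751], [0.0, 0.0, 0.0, 1.0]]
```

View pics/scene0.png

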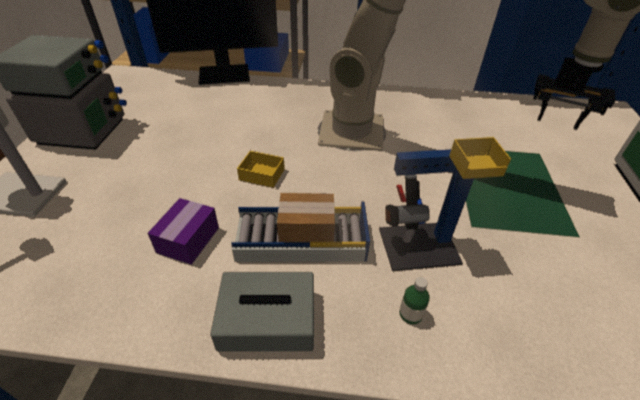

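View pics/top0.png

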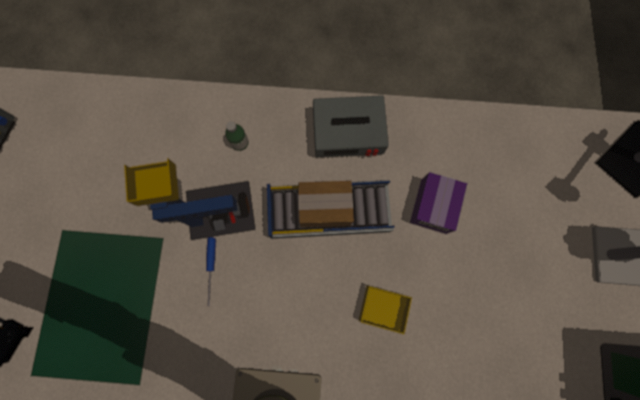

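The scene picture shows the brown carton on the rollers at (306,217), the blue stop at (364,222), the scanner with red trigger at (403,195) and its beam above at (430,162). The purple decoy stands off the track at (185,230). In the top view the carton is at (325,203), the stop at (270,210), the trigger at (232,217), the screwdriver at (210,265), the loose bin at (385,308), the tray on the post at (150,183), the bottle at (236,136) and the meter at (350,125).

```bash
cat > h.py <<'E'
import numpy as np, cv2
def cloud(c):
    z=c["z_map"]; v,u=np.mgrid[:z.shape[0],:z.shape[1]]
    P=np.stack([(u-c["cx"])/c["fx"]*z,(v-c["cy"])/c["fy"]*z,z],-1)
    T=c["world_from_camera"]; W=P@T[:3,:3].T+T[:3,3]; W[z<=0]=np.nan; return W
def rect(p):
    return [np.round(x,4) for x in (lambda r:(*r,))(cv2.minAreaRect((p[:,:2]*1000).astype(np.float32)))]
E
python3 - <<'E'
from h import *
for n in ("scene","top"):
    c=np.load(f"{n}0.npz"); W=cloud(c); I=c["image"].astype(int); H=cv2.cvtColor(c["image"],cv2.COLOR_RGB2HSV)
    h,s,v=H[...,0].astype(int),H[...,1].astype(int),H[...,2].astype(int)
    X,Y,Z=W[...,0],W[...,1],W[...,2]
    def show(name,m):
        p=W[m]; print(n,name,len(p), "mean",p.mean(0).round(4) if len(p) else "", "lo",np.percentile(p,3,axis=0).round(3) if len(p) else"","hi",np.percentile(p,97,axis=0).round(3) if len(p) else"", rect(p) if len(p)>4 else "")
    work=(X>.25)&(X<.95)&(Y>-.6)&(Y<.5)
    show("carton top",work&(Z>.12)&(Z<.14)&(Y<.1)&(Y>-.3)&((h<25)&~((h>20)&(s>150))))
    show("red",work&((h<6)|(h>174))&(s>130)&(Y>0)&(Z>.05))
    blue=(h>100)&(h<125)&(s>110)
    show("stop/strips",work&blue&(Z>.055)&(Z<.09)&(Y<.12))
    show("stop top",work&blue&(Z>.075)&(Z<.09)&(Y<.12))
    show("strip blue",work&blue&(Z>.058)&(Z<.072)&(Y<.0))
    show("beam top",work&blue&(Z>.268)&(Z<.29))
    show("beam+post",work&blue&(Z>.1)&(Z<.29))
    show("base",work&(Z>.005)&(Z<.016)&(Y>.08)&(v<90))
    show("yellow",work&(h>18)&(h<32)&(s>150)&(Z>.03)&(Y<.0)&(X<.5))
    show("tray",work&(h>18)&(h<32)&(s>150)&(Z>.2))
    show("screwdr",work&blue&(Z>.005)&(Z<.05)&(Y>.1)&(X<.5))
    show("shaft",work&(Z>.004)&(Z<.02)&(Y>.1)&(Y<.35)&(X<.44))
    a,b,c1,d=(130,270,340,470) if n=="scene" else (160,260,140,410)
    im=c["image"][a:b,c1:d][:,:,::-1]; 
    cv2.imwrite(f"pics/{n}crop.png",cv2.resize(np.clip(im*1.6,0,255).astype(np.uint8),None,fx=(4 if n=="scene" else 2.96),fy=(4 if n=="scene" else 2.96),interpolation=cv2.INTER_CUBIC))
E
```

```text
scene carton top 1824 mean [ 0.5744 -0.0904  0.1283] lo [ 0.517 -0.156  0.123] hi [ 0.625 -0.024  0.131] [array([568.7692, -90.9736]), array([114.7073, 140.1997]), np.float64(6.1273)]
scene red 65 mean [0.5133 0.1429 0.1588] lo [0.501 0.133 0.143] hi [0.525 0.154 0.174] [array([511.7015, 141.5898]), array([36.6692, 14.9715]), np.float64(52.2224)]
scene stop/strips 344 mean [ 0.603  -0.1899  0.0618] lo [ 0.516 -0.272  0.056] hi [ 0.654 -0.085  0.066] [array([ 639.7076, -172.9304]), array([308.2488, 158.4662]), np.float64(40.5379)]
scene stop top 1 mean [ 0.8083 -0.133   0.0893] lo [ 0.808 -0.133  0.089] hi [ 0.808 -0.133  0.089] 
scene strip blue 295 mean [ 0.6103 -0.1874  0.0626] lo [ 0.517 -0.269  0.059] hi [ 0.654 -0.085  0.066] [array([ 579.5613, -179.5833]), array([133.7221, 188.8423]), np.float64(7.6115)]
scene beam top 347 mean [0.5078 0.1889 0.2762] lo [0.489 0.143 0.269] hi [0.523 0.231 0.279] [array([505.994 , 186.7714]), array([ 29.2934, 104.798 ]), np.float64(10.4592)]
scene beam+post 1293 mean [0.5176 0.2334 0.2135] lo [0.495 0.155 0.108] hi [0.534 0.291 0.278] [array([50
[... 2209 characters left out ...]
]), np.float64(63.5871)]
top yellow 325 mean [ 0.35  -0.217  0.049] lo [ 0.253 -0.337  0.033] hi [ 0.498 -0.01   0.067] [array([ 373.2705, -163.2606]), array([402.389 , 128.7002]), np.float64(57.0362)]
top tray 1930 mean [0.5402 0.2907 0.2996] lo [0.496 0.235 0.285] hi [0.582 0.335 0.329] [array([540.1937, 285.0409]), array([83.5915, 93.4237]), np.float64(14.173)]
top screwdr 228 mean [0.4137 0.2203 0.0227] lo [0.371 0.211 0.017] hi [0.455 0.232 0.027] [array([414.6833, 221.0056]), array([94.4584, 19.8124]), np.float64(4.9352)]
top shaft 196 mean [0.3551 0.2189 0.013 ] lo [0.272 0.158 0.004] hi [0.431 0.313 0.02 ] [array([345.7694, 230.8265]), array([185.062 , 236.6932]), np.float64(1.0808)]
```

View pics/scenecrop.png

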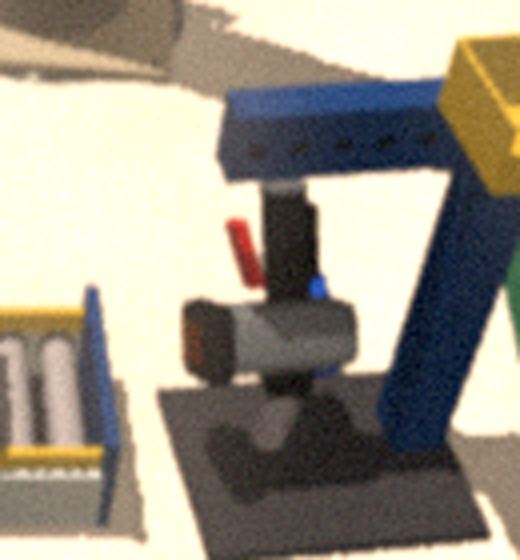

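View pics/topcrop.png

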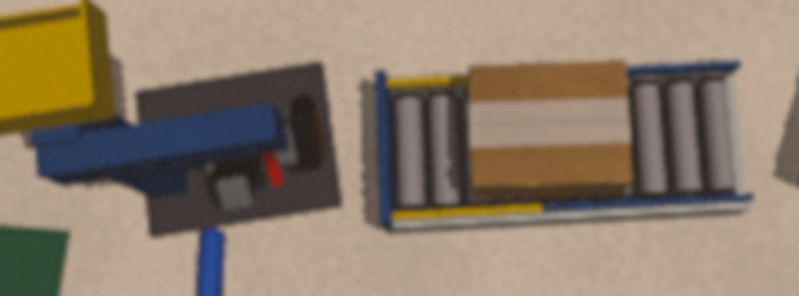

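The two crops agree. The brown carton with white tape, on the rollers, is the job's carton; the purple one stands off the track. The red trigger is at crop (243,253) in the scene view and (272,170) in the top view, on the track side of the black grip and under the beam. Next I fit the stand and scanner model to both clouds.

```bash
cat >> h.py <<'E'
from scipy.spatial.transform import Rotation as R
from scipy.optimize import least_squares
def sdf(p,lo,hi):
    lo,hi=np.array(lo),np.array(hi); q=np.abs(p-(lo+hi)/2)-(hi-lo)/2
    return np.linalg.norm(np.maximum(q,0),axis=1)+np.minimum(q.max(1),0)
def tostand(P,a): # a: x,y(mm),yaw ; P mm
    return R.from_euler('z',a[2]).inv().apply(P-[a[0],a[1],0])
ROLL=R.from_euler('y',-38,degrees=True)
def stand_d(P,a):
    s=tostand(P,a); q=ROLL.inv().apply(s-[0,0,110])
    D=[sdf(s,(-55,-65,0),(95,125,10)),sdf(s,(-18,82,10),(22,118,285)),sdf(s,(-40,-60,229),(-12,118,279)),
       sdf(q,(-23,-45,-22),(23,38,22)),sdf(q,(-29,-67,-26),(29,-45,26)),sdf(q,(-13,-16,22),(13,16,85)),sdf(q,(-13,-16,85),(13,10,99))]
    return np.abs(np.min(np.abs(D),axis=0))
def track_d(P,a):
    s=tostand(P,a)
    D=[sdf(s,(-73,70,40),(73,80,82)),sdf(s,(-73,-265,10),(-61,70,66)),sdf(s,(61,-265,10),(73,70,66))]
    return np.min(np.abs(D),axis=0)
def jog(st,pos,tooly,tilt_dir=None,tilt=0): pass
def axes(x,y,z): return R.from_matrix(np.stack([x,y,z],1))
def row(st,pos_mm,rot):
    r0=R.from_quat(st["eef_rot"]); return (r0.inv()*rot).as_rotvec().round(3), r0.inv().apply(np.array(pos_mm)-st["ee_pos"]*1000).round(1)
E
python3 - <<'E'
from h import *
from bench import status
for n in ("scene","top"):
    c=np.load(f"{n}0.npz"); W=cloud(c)*1000; H=cv2.cvtColor(c["image"],cv2.COLOR_RGB2HSV).astype(int); h,s,v=H[...,0],H[...,1],H[...,2]
    red=((h<6)|(h>174))&(s>130); yel=(h>18)&(h<32)&(s>150)
    P=W[(W[...,0]>430)&(W[...,0]<660)&(W[...,1]>95)&(W[...,1]<330)&(W[...,2]>6)&~red&~yel&(W[...,2]<283)]
    f=least_squares(lambda a:stand_d(P,a),[530,179,.2],loss="soft_l1",f_scale=3,x_scale=[1,1,.01])
    d=stand_d(P,f.x); print(n,"stand",f.x.round(4),np.median(d).round(2),len(P))
    Q=W[red&(W[...,1]>0)&(W[...,2]>120)&(W[...,0]<600)]; q=ROLL.inv().apply(tostand(Q,f.x)-[0,0,110]); print(" red in scanner",np.percentile(q,[5,50,95],axis=0).round(1).tolist())
    hi=P[(ROLL.inv().apply(tostand(P,f.x)-[0,0,110])[:,2]>60)&(P[:,2]<222)]; q=ROLL.inv().apply(tostand(hi,f.x)-[0,0,110]); print(" grip pts",np.percentile(q,[3,50,97],axis=0).round(1).tolist())
    Tm=(W[...,0]>430)&(W[...,0]<680)&(W[...,1]>-300)&(W[...,1]<80)&(((h>100)&(h<125)&(s>110))|yel)&(W[...,2]>55)&(W[...,2]<90)
    P=W[Tm]; f=least_squares(lambda a:track_d(P,a),[550,-14,.12],loss="soft_l1",f_scale=3,x_scale=[1,1,.01]); print(" track",f.x.round(4),np.median(track_d(P,f.x)).round(2),len(P))
a=.12; yy=np.array([np.cos(a),np.sin(a),0]); z=np.array([0,0,-1.]); rot=axes(np.cross(yy,z),yy,z)
print(row(status.read_state(),[577,-202,430],rot))
E
```

```text
scene stand [5.318414e+02 1.797065e+02 2.399000e-01] 1.18 6557
 red in scanner [[-30.7, -37.2, 38.5], [8.4, -23.7, 74.5], [31.1, 467.2, 344.8]]
 grip pts [[-4.2, -16.5, 60.6], [14.7, 9.3, 72.5], [84.9, 112.0, 95.7]]
 track [ 5.503841e+02 -1.893980e+01  1.466000e-01] 1.89 636
top stand [5.305405e+02 1.807776e+02 2.487000e-01] 0.96 3825
 red in scanner [[-53.0, -39.1, 53.4], [3.1, -32.9, 73.9], [10.7, 386.3, 297.0]]
 grip pts [[-10.2, -15.9, 62.0], [8.8, -3.3, 91.0], [69.2, 81.9, 100.5]]
 track [ 5.530516e+02 -1.684220e+01  1.370000e-01] 0.97 322
(array([-1.000e-03,  1.000e-03,  1.088e+00]), array([-611.1, -609. , -207.3]))
```

{"op": "jog_arm", "data": {"plan": [[0,0,0.14,-20,-20,-50,0],[0,0,0.28,-40,-40,-100,0],[0,0,0.42,-60,-60,-150,0],[0,0,0.56,-80,-80,-200,0],[0,0,0.7,-115,-115,-207,0],[0,0,0.84,-150,-150,-207,0],[0,0,0.98,-185,-185,-207,0],[0,0,1.088,-220,-220,-207,0],[0,0,1.088,-255,-255,-207,0],[0,0,1.088,-290,-290,-207,0],[0,0,1.088,-325,-325,-207,0],[0,0,1.088,-360,-360,-207,0]]}}

```text
time: 1.3
ee_pos: [0.424, 0.1331, 0.4294]
eef_rot: [0.663, 0.748, 0.0, -0.0]
ft_force: [1.1, 0.4, 0.3]
width: 0.0437
grip_force: 0.0
```

```bash
cat > push.py <<'E'
from h import *
from bench import status
import sys
s=status.read_state()
a=.125; yy=np.array([np.cos(a),np.sin(a),0]); z=np.array([0,0,-1.]); rot=axes(np.cross(yy,z),yy,z)
ex,ey=yy[:2],np.array([-yy[1],yy[0]]); o=np.array([551.5,-17])
print(s["time"],s["ee_pos"].round(4),s["joint_positions"].round(2),s["ft_force"].round(1),s["width"].round(3), "track xy",(s["ee_pos"][:2]*1000-o)@ex,(s["ee_pos"][:2]*1000-o)@ey)
tx,ty,tz=map(float,sys.argv[1:4])
p=o+tx*ex+ty*ey; print([*p,tz],*row(s,[*p,tz],rot))
E
python3 push.py 4 -190 400
```

```text
Traceback (most recent call last):
  File "push.py", line 7, in <module>
    print(s["time"],s["ee_pos"].round(4),s["joint_positions"].round(2),s["ft_force"].round(1),s["width"].round(3), "track xy",(s["ee_pos"][:2]*1000-o)@ex,(s["ee_pos"][:2]*1000-o)@ey)
                                                                                              ^^^^^^^^^^^^^^^^
AttributeError: 'float' object has no attribute 'round'
```

```bash
sed -i 's/s\["width"\].round(3)/round(s["width"],3)/' push.py; python3 push.py 4 -190 400; python3 push.py 4 -190 85
```

```text
1.3 [0.424  0.1331 0.4294] [-0.87 -0.13  0.41  1.53  0.05  1.73 -0.34] [1.1 0.4 0.3] 0.044 track xy -107.77265601274814 164.79764152616167
[np.float64(579.1569900121106), np.float64(-205.01885784003161), 400.0] [-0.    -0.    -0.005] [-354.3  113.5   29.3]
1.3 [0.424  0.1331 0.4294] [-0.87 -0.13  0.41  1.53  0.05  1.73 -0.34] [1.1 0.4 0.3] 0.044 track xy -107.77265601274814 164.79764152616167
[np.float64(579.1569900121106), np.float64(-205.01885784003161), 85.0] [-0.    -0.    -0.005] [-354.4  113.6  344.3]
```

{"op": "jog_arm", "data": {"plan": [[0,0,0,-45,14,0,0],[0,0,0,-90,28,0,0],[0,0,0,-135,43,0,0],[0,0,0,-180,57,0,0],[0,0,0,-225,72,0,0],[0,0,0,-270,86,0,0],[0,0,0,-315,101,0,0],[0,0,0,-354,113,30,0],[0,0,0,-354,113,75,0],[0,0,0,-354,113,120,0],[0,0,0,-354,113,160,0],[0,0,0,-354,113,200,0]]}}

```text
time: 2.5
ee_pos: [0.5778, -0.2025, 0.2274]
eef_rot: [0.663, 0.748, -0.0, -0.0]
ft_force: [-0.3, -0.4, 0.3]
width: 0.0436
grip_force: 0.0
```

```bash
python3 push.py 4 -190 85
```

```text
2.5 [ 0.5778 -0.2025  0.2274] [-0.37  0.38  0.82  1.53 -0.28  1.36  0.6 ] [-0.3 -0.4  0.3] 0.044 track xy 3.003523735363241 -187.333165990529
[np.float64(579.1569900121106), np.float64(-205.01885784003161), 85.0] [-0.001 -0.    -0.005] [ -2.7   1.1 142.4]
```

{"op": "jog_arm", "data": {"plan": [[0,0,0,-3,0,40,0],[0,0,0,-3,0,80,0],[0,0,0,-3,0,115,0],[0,0,0,-3,0,140,0],[0,0,0,-3,0,142,0],[0,0,0,-3,0,142,0]]}}

```text
time: 3.1
ee_pos: [0.5785, -0.2057, 0.0877]
eef_rot: [0.663, 0.748, -0.0, -0.0]
ft_force: [0.6, -1.1, 0.5]
width: 0.0436
grip_force: 0.0
```

```bash
python3 push.py 4 -84 85; python3 - <<'E'
from bench import camera
import cv2
c=camera("scene"); im=c["image"][140:290,140:400][:,:,::-1]
cv2.imwrite("pics/s1.png",cv2.resize(im,None,fx=3,fy=3))
E
```

```text
3.1 [ 0.5785 -0.2057  0.0877] [-0.31  0.51  0.76  1.68 -0.38  1.11  0.68] [ 0.6 -1.1  0.5] 0.044 track xy 3.2992046962777692 -190.60335569305823
[np.float64(565.9414682732764), np.float64(-99.84590511372272), 85.0] [-0.001 -0.    -0.005] [106.6   0.2   2.7]
```

View pics/s1.png

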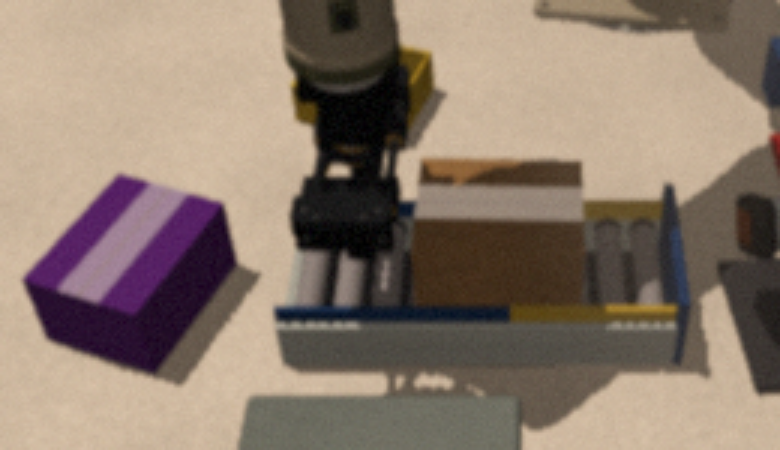

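The gripper stands over the rollers at crop (345,215), clear of the carton's left end at (415,235). I'll push slowly now.

{"op": "jog_arm", "data": {"plan": [[0,0,0,10,0,0,0],[0,0,0,18,0,0,0],[0,0,0,24,0,0,0],[0,0,0,30,0,0,0],[0,0,0,36,0,0,0],[0,0,0,42,0,0,0],[0,0,0,48,0,0,0],[0,0,0,54,0,0,0],[0,0,0,60,0,0,0],[0,0,0,66,0,0,0],[0,0,0,72,0,0,0],[0,0,0,78,0,0,0]]}}

```text
time: 4.35
ee_pos: [0.5691, -0.1277, 0.0874]
eef_rot: [0.663, 0.748, -0.0, -0.0]
ft_force: [-0.7, -1.3, 0.1]
width: 0.0433
grip_force: 0.6
```

```bash
python3 push.py 4 -80 85
```

```text
4.35 [ 0.5691 -0.1277  0.0874] [-0.47  0.44  0.76  1.76 -0.34  1.08  0.53] [-0.7 -1.3  0.1] 0.043 track xy 3.684311160668718 -112.04081496668759
[np.float64(565.4427693397356), np.float64(-95.87711444480541), 85.0] [-0.    -0.    -0.005] [32.   0.2  2.4]
```

{"op": "jog_arm", "data": {"plan": [[0,0,0,5,0,0,0],[0,0,0,10,0,0,0],[0,0,0,14,0,0,0],[0,0,0,17,0,0,0],[0,0,0,20,0,0,0],[0,0,0,22,0,0,0],[0,0,0,24,0,0,0],[0,0,0,26,0,0,0]]}}

```text
time: 5.15
ee_pos: [0.5661, -0.1024, 0.0875]
eef_rot: [0.664, 0.748, -0.0, -0.0]
ft_force: [0.5, -0.7, -0.8]
width: 0.0437
grip_force: 0.5
```

```bash
cat > carton.py <<'E'
from h import *
from bench import camera
c=camera("top"); W=cloud(c)*1000; I=c["image"].astype(int)
m=(W[...,2]>122)&(W[...,2]<138)&(W[...,1]>-200)&(W[...,1]<95)&(W[...,0]>480)&(W[...,0]<660)&(I[...,0]>I[...,2]+12)
print("carton",rect(W[m]/1000),m.sum()); cv2.imwrite("pics/t_last.png",c["image"][:,:,::-1])
E
python3 push.py 4 -80 85; python3 carton.py
```

```text
5.15 [ 0.5661 -0.1024  0.0875] [-0.52  0.42  0.76  1.79 -0.33  1.07  0.48] [ 0.5 -0.7 -0.8] 0.044 track xy 3.8868125531071214 -86.51375727133302
[np.float64(565.4427693397356), np.float64(-95.87711444480541), 85.0] [-0.    -0.    -0.005] [6.5 0.1 2.5]
carton [array([560.201 ,  18.5046]), array([94.6188, 59.3893]), np.float64(8.1765)] 445
```

{"op": "jog_arm", "data": {"plan": [[0,0,0,1.5,0,0,0],[0,0,0,3,0,0,0],[0,0,0,4.5,0,0,0],[0,0,0,6,0,0,0],[0,0,0,7,0,0,0],[0,0,0,8,0,0,0]]}}

```text
time: 5.8
ee_pos: [0.5653, -0.0944, 0.0876]
eef_rot: [0.663, 0.748, 0.0, -0.0]
ft_force: [-0.5, -0.3, -0.3]
width: 0.0434
grip_force: 0.4
```

{"op": "jog_arm", "data": {"plan": [[0,0,0,1,0,0,0],[0,0,0,2,0,0,0],[0,0,0,3,0,0,0],[0,0,0,4,0,0,0]]}}

```text
time: 6.2
ee_pos: [0.5656, -0.0929, 0.0882]
eef_rot: [0.664, 0.748, -0.0, 0.002]
ft_force: [4.3, -11.0, 0.5]
width: 0.0435
grip_force: 5.7
```

```bash
python3 push.py 4 -80 85; python3 carton.py; python3 -c "
import cv2;i=cv2.imread('pics/t_last.png')[150:270,230:410];cv2.imwrite('pics/t1.png',cv2.resize(i,None,fx=4,fy=4))"
```

```text
6.2 [ 0.5656 -0.0929  0.0882] [-0.54  0.41  0.77  1.79 -0.32  1.06  0.46] [  4.3 -11.    0.5] 0.043 track xy 4.52241787073575 -77.01675623626143
[np.float64(565.4427693397356), np.float64(-95.87711444480541), 85.0] [ 0.002  0.003 -0.006] [-3.  -0.5  3.2]
carton [array([561.5008,  30.5923]), array([89.9595, 52.7211]), np.float64(5.9399)] 385
```

View pics/t1.png

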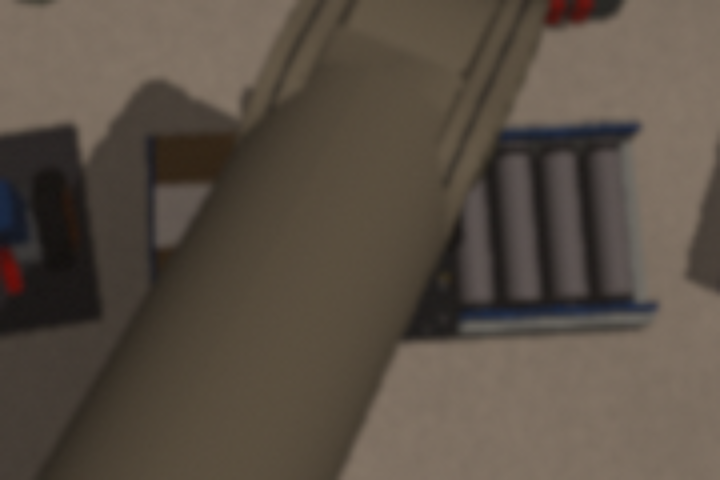

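The carton's left edge at crop (152,160) meets the blue stop, and the wrist force rose to 11 N. I'll back off gently, lift and check.

{"op": "jog_arm", "data": {"plan": [[0,0,0,-2,0,0,0],[0,0,0,-4,0,0,0],[0,0,0,-8,0,0,0],[0,0,0,-18,0,0,0],[0,0,0,-35,0,0,0],[0,0,0,-45,0,-30,0],[0,0,0,-50,0,-70,0.5],[0,0,0,-50,0,-115,1],[0,0,0,-50,0,-165,1],[0,0,0,-50,0,-215,1],[0,0,0,-50,0,-265,1],[0,0,0,-50,0,-312,1]]}}

```text
time: 7.45
ee_pos: [0.5703, -0.1407, 0.4021]
eef_rot: [0.663, 0.748, 0.001, 0.0]
ft_force: [0.7, -0.6, -0.1]
width: 0.0826
grip_force: 0.0
```

```bash
cat > grasp.py <<'E'
from h import *
from bench import status
import sys
s=status.read_state(); O=np.array([531.2,180.2,110]); yaw=.244
S=R.from_euler('z',yaw)*ROLL           # scanner axes
back,extra,xs,ys=map(float,sys.argv[1:5]) # grasp point height up the grip, tilt deg, offsets
flip=float(sys.argv[5]) if len(sys.argv)>5 else 1
T=S*R.from_euler('y',-extra,degrees=True)  # extra lean towards robot
z=-T.apply([0,0,1]); y=flip*S.apply([0,1,0]); rot=axes(np.cross(y,z),y,z)
G=O+S.apply([xs,ys,68]); tcp=G+19*z-(back)*z
q=S.inv().apply(s["ee_pos"]*1000-19*R.from_quat(s["eef_rot"]).apply([0,0,1])-O)
print(s["time"],s["joint_positions"].round(2),"F",s["ft_force"].round(1),"grasp pt in scanner",q.round(1),"w",round(s["width"],4),"grip",round(s["grip_force"],1))
print("tcp",tcp.round(1),*row(s,tcp,rot))
E
python3 carton.py; python3 -c "
import cv2;i=cv2.imread('pics/t_last.png')[150:270,230:410];cv2.imwrite('pics/t2.png',cv2.resize(i,None,fx=4,fy=4))"
for f in 1 -1; do python3 grasp.py 130 6 -2 -6.5 $f; done
```

```text
carton [array([551.4633,  22.9651]), array([111.6218,  66.1481]), np.float64(5.7531)] 686
7.5 [-0.49  0.27  0.87  1.25 -0.21  1.7   0.45] F [-0.9 -0.   5.6] grasp pt in scanner [ 165.6 -321.5  274.5] w 0.0835 grip 0.0
tcp [415.8 144.8 242.2] [-0.642 -0.563 -1.603] [ 302.9 -121.8  165.5]
7.5 [-0.49  0.27  0.87  1.25 -0.21  1.7   0.45] F [-0.9 -0.   5.6] grasp pt in scanner [ 165.6 -321.5  274.5] w 0.0835 grip 0.0
tcp [415.8 144.8 242.2] [-0.545  0.622  1.373] [ 302.9 -121.8  165.5]
```

View pics/t2.png

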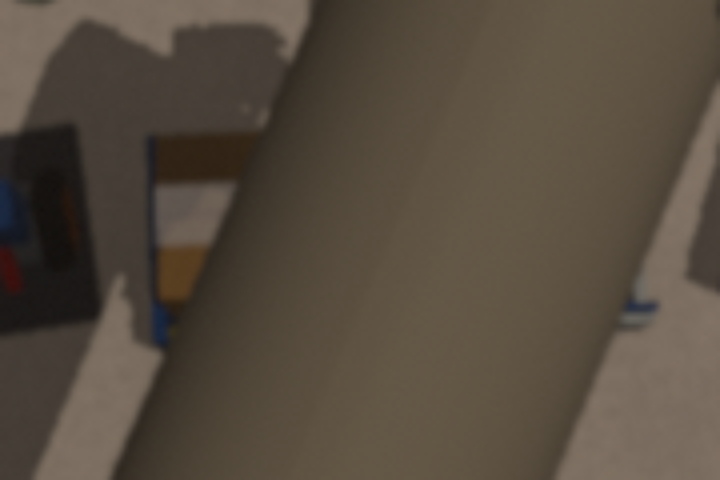

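The carton's +y edge at crop (153,160) is flush with the blue stop. I'll re-check it once the arm is clear, and swing the tool to the pre-grasp for now.

```bash
python3 grasp.py 90 6 -2 -6.5 1
```

```text
7.5 [-0.49  0.27  0.87  1.25 -0.21  1.7   0.45] F [-0.9 -0.   5.6] grasp pt in scanner [ 165.6 -321.5  274.5] w 0.0835 grip 0.0
tcp [442.8 151.5 213.4] [-0.642 -0.563 -1.603] [306.3 -94.5 194.5]
```

{"op": "jog_arm", "data": {"plan": [[-0.051,-0.045,-0.128,10,-20,0,1],[-0.103,-0.09,-0.256,35,-50,0,1],[-0.154,-0.135,-0.385,70,-80,0,1],[-0.205,-0.18,-0.513,110,-110,0,1],[-0.257,-0.225,-0.641,145,-130,0,1],[-0.308,-0.27,-0.769,180,-130,0,1],[-0.36,-0.315,-0.898,215,-130,0,1],[-0.411,-0.36,-1.026,245,-130,0,1],[-0.462,-0.405,-1.154,270,-130,20,1],[-0.514,-0.45,-1.282,290,-130,40,1],[-0.565,-0.495,-1.411,306,-130,60,1],[-0.616,-0.54,-1.539,306,-130,80,1]]}}

```text
time: 8.7
ee_pos: [0.4328, 0.1596, 0.2911]
eef_rot: [0.033, 0.953, 0.025, 0.301]
ft_force: [1.7, -1.9, -0.2]
width: 0.0872
grip_force: 0.0
```

```bash
python3 grasp.py 90 6 -2 -6.5 1
```

```text
8.7 [-0.78 -0.5   0.03  2.22  0.48  0.98  0.56] F [ 1.7 -1.9 -0.2] grasp pt in scanner [ 33.4   6.  223.4] w 0.0872 grip 0.0
tcp [442.8 151.5 213.4] [-0.134 -0.146 -0.268] [ 35.7 -12.9  69. ]
```

{"op": "jog_arm", "data": {"plan": [[-0.05,-0.055,-0.1,9,-4,18,1],[-0.1,-0.11,-0.2,18,-7,36,1],[-0.134,-0.146,-0.268,27,-10,54,1],[-0.134,-0.146,-0.268,36,-13,69,1],[-0.134,-0.146,-0.268,36,-13,69,1],[-0.134,-0.146,-0.268,36,-13,69,1]]}}

```text
time: 9.3
ee_pos: [0.4581, 0.1548, 0.2182]
eef_rot: [-0.108, 0.925, 0.041, 0.362]
ft_force: [-0.0, -0.7, -0.6]
width: 0.0872
grip_force: 0.0
```

```bash
python3 grasp.py 90 6 -2 -6.5 1;python3 grasp.py 0 6 -2 -6.5 1; python3 - <<'E'
from bench import camera
import cv2,numpy as np
c=camera("scene"); im=c["image"][110:280,230:480][:,:,::-1]
cv2.imwrite("pics/s2.png",np.clip(cv2.resize(im,None,fx=3.2,fy=3.2)*1.4,0,255))
np.savez("s2.npz",**c)
E
```

```text
9.3 [-0.04 -0.5  -0.43  2.42 -0.05  0.46  1.34] F [-0.  -0.7 -0.6] grasp pt in scanner [  4.3  -6.8 151.7] w 0.0872 grip 0.0
tcp [442.8 151.5 213.4] [-0.009 -0.021 -0.007] [14.8  0.4 -7.1]
9.3 [-0.04 -0.5  -0.43  2.42 -0.05  0.46  1.34] F [-0.  -0.7 -0.6] grasp pt in scanner [  4.3  -6.8 151.7] w 0.0872 grip 0.0
tcp [503.4 166.6 148.7] [-0.009 -0.021 -0.007] [12.9  1.2 82.8][ WARN:0@0.937] global loadsave.cpp:1063 imwrite_ Unsupported depth image for selected encoder is fallbacked to CV_8U.
```

View pics/s2.png

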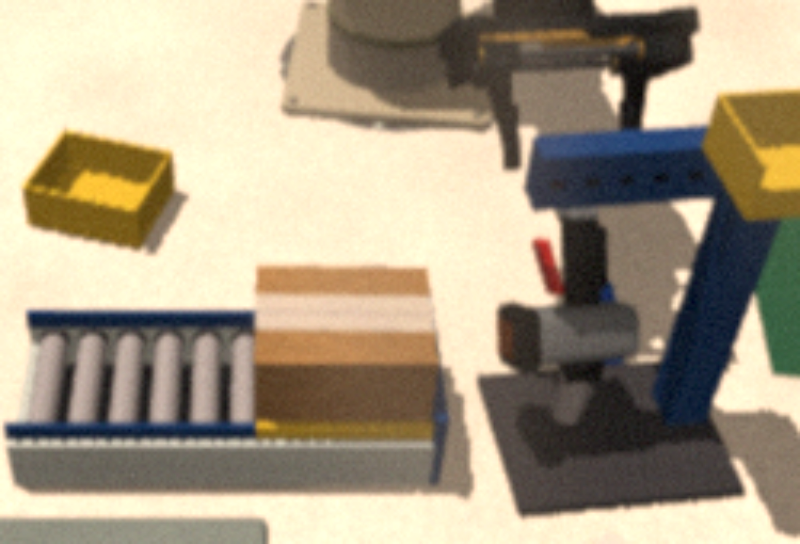

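The carton's right end at crop (435,350) is flush with the blue stop, it stands square, and the bin is untouched. The open fingers, at crop (510,140) and (632,110), straddle the grip line behind the beam. I'll go in part way.

{"op": "jog_arm", "data": {"plan": [[-0.005,-0.01,-0.004,6,1,8,1],[-0.009,-0.02,-0.007,13,1,18,1],[-0.009,-0.02,-0.007,13,1,28,1],[-0.009,-0.02,-0.007,13,1,35,1],[-0.009,-0.02,-0.007,13,1,35,1]]}}

```text
time: 9.85
ee_pos: [0.4769, 0.1644, 0.1873]
eef_rot: [-0.115, 0.922, 0.046, 0.368]
ft_force: [-0.3, 0.6, 0.8]
width: 0.0872
grip_force: 0.0
```

```bash
python3 grasp.py 0 6 -2 -6.5 1
```

```text
9.85 [ 0.48 -0.5  -0.84  2.42 -0.68  0.37  1.93] F [-0.3  0.6  0.8] grasp pt in scanner [  1.2  -2.2 114.6] w 0.0872 grip 0.0
tcp [503.4 166.6 148.7] [ 0.003 -0.009  0.004] [ 7.5 -4.4 46.1]
```

```bash
python3 grasp.py 46 1 -3 -6.5 1;  python3 grasp.py 0 1 -3 -6.5 1
```

```text
9.85 [ 0.48 -0.5  -0.84  2.42 -0.68  0.37  1.93] F [-0.3  0.6  0.8] grasp pt in scanner [  1.2  -2.2 114.6] w 0.0872 grip 0.0
tcp [473.4 159.1 182.7] [0.003 0.079 0.004] [ 6.6 -4.3  0.1]
9.85 [ 0.48 -0.5  -0.84  2.42 -0.68  0.37  1.93] F [-0.3  0.6  0.8] grasp pt in scanner [  1.2  -2.2 114.6] w 0.0872 grip 0.0
tcp [501.5 166.1 147. ] [0.003 0.079 0.004] [10.2 -4.4 45.9]
```

{"op": "jog_arm", "data": {"plan": [[0,0.04,0,3,-2,0,1],[0.003,0.079,0.004,6,-4,0,1],[0.003,0.079,0.004,7,-4,8,1],[0.003,0.079,0.004,8,-4,16,1],[0.003,0.079,0.004,8,-4,16,1]]}}

```text
time: 10.35
ee_pos: [0.4828, 0.1623, 0.1693]
eef_rot: [-0.115, 0.936, 0.041, 0.331]
ft_force: [-0.2, -0.2, -0.5]
width: 0.087
grip_force: 0.0
```

```bash
python3 grasp.py 0 1 -3 -6.5 1
```

```text
10.35 [ 0.58 -0.43 -0.92  2.36 -0.61  0.41  1.88] F [-0.2 -0.2 -0.5] grasp pt in scanner [-4.2 -5.7 97.3] w 0.087 grip 0.0
tcp [501.5 166.1 147. ] [ 0.001 -0.     0.   ] [-0.7 -0.8 29.3]
```

{"op": "jog_arm", "data": {"plan": [[0,0,0,0,0,6,1],[0,0,0,0,-1,12,1],[0,0,0,0,-1,18,1],[0,0,0,0,-1,24,1],[0,0,0,0,-1,29,1],[0,0,0,0,-1,29,1]]}}

```text
time: 10.95
ee_pos: [0.5013, 0.1652, 0.1474]
eef_rot: [-0.114, 0.936, 0.041, 0.331]
ft_force: [-0.0, -0.3, 0.3]
width: 0.0873
grip_force: 0.0
```

```bash
python3 grasp.py 0 1 -3 -6.5 1; python3 - <<'E'
from bench import camera
import cv2,numpy as np
a=camera("scene")["image"][150:240,350:450][:,:,::-1]; b=camera("top")["image"][160:250,170:270][:,:,::-1]
im=np.hstack([cv2.resize(x,(400,360),interpolation=cv2.INTER_CUBIC) for x in (a,b)])
cv2.imwrite("pics/s3.png",np.clip(im*1.5,0,255).astype(np.uint8))
E
```

```text
10.95 [ 0.69 -0.33 -1.05  2.35 -0.56  0.32  1.85] F [-0.  -0.3  0.3] grasp pt in scanner [-3.  -7.4 68.5] w 0.0873 grip 0.0
tcp [501.5 166.1 147. ] [ 0.     0.    -0.001] [0.  0.9 0.5]
```

View pics/s3.png

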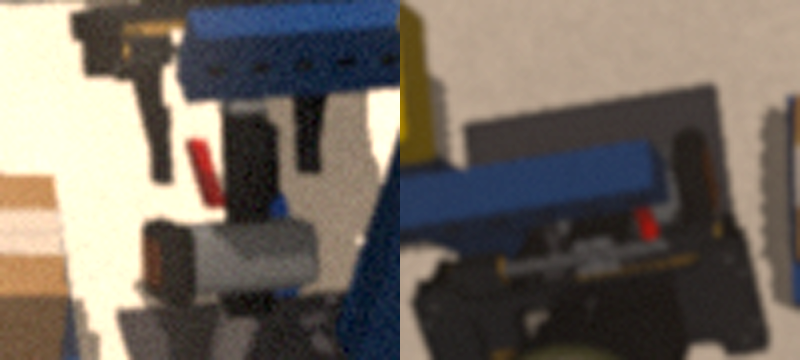

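The picture shows the fingers, at (160,160) and (307,150) in the left half, on either side of the trigger (205,170) and the grip (250,160), with clearance on both sides. I'll squeeze now.

{"op": "jog_arm", "data": {"plan": [[0,0,0,0,1,0,0.4],[0,0,0,0,1,0,0.2],[0,0,0,0,1,0,-1],[0,0,0,0,1,0,-1],[0,0,0,0,1,0,-1],[0,0,0,0,1,0,-1],[0,0,0,0,1,0,-1]], "squeeze": 20}}

```text
time: 11.75
ee_pos: [0.5009, 0.1671, 0.1481]
eef_rot: [-0.115, 0.935, 0.041, 0.332]
ft_force: [-4.0, 2.5, 2.5]
width: 0.0444
grip_force: 20.0
```

```bash
python3 grasp.py 0 1 -3 -6.5 1
```

```text
11.75 [ 0.69 -0.34 -1.05  2.35 -0.56  0.32  1.85] F [-4.   2.5  2.5] grasp pt in scanner [-2.6 -5.4 69.1] w 0.0444 grip 20.0
tcp [501.5 166.1 147. ] [0.001 0.001 0.   ] [ 0.5 -1.1  1.1]
```

Width 44.4 mm means the trigger is fully in. I'll hold it, then release.

{"op": "jog_arm", "data": {"plan": [[0,0,0,0,0,0,-1],[0,0,0,0,0,0,-1],[0,0,0,0,0,0,-1],[0,0,0,0,0,0,-1],[0,0,0,0,0,0,-1],[0,0,0,0,0,0,-1],[0,0,0,0,0,0,-1],[0,0,0,0,0,0,1],[0,0,0,0,0,0,1],[0,0,0,0,0,0,1],[0,0,0,0,0,0,1],[0,0,0,0,0,0,1]]}}

```text
time: 12.95
ee_pos: [0.5009, 0.1665, 0.148]
eef_rot: [-0.115, 0.936, 0.041, 0.332]
ft_force: [-0.5, -0.1, -0.3]
width: 0.0767
grip_force: 0.0
```

{"op": "jog_arm", "data": {"plan": [[0,0,0,0,0,0,1],[0,0,0,0,0,0,1],[0,0,0,0,0,0,1]]}}

```text
time: 13.25
ee_pos: [0.501, 0.1663, 0.148]
eef_rot: [-0.115, 0.936, 0.041, 0.332]
ft_force: [-0.3, 0.1, 0.2]
width: 0.0868
grip_force: 0.0
```

```bash
python3 grasp.py 60 1 -3 -6.5 1
```

```text
13.25 [ 0.69 -0.34 -1.05  2.35 -0.56  0.32  1.85] F [-0.3  0.1  0.2] grasp pt in scanner [-2.7 -6.2 69.1] w 0.0868 grip 0.0
tcp [464.8 157.  193.6] [-0.     0.001 -0.   ] [  0.3  -0.3 -58.9]
```

{"op": "jog_arm", "data": {"plan": [[0,0,0,0,0,-7,1],[0,0,0,0,0,-14,1],[0,0,0,0,0,-22,1],[0,0,0,0,0,-30,1],[0,0,0,0,0,-38,1],[0,0,0,0,0,-46,1],[0,0,0,0,0,-54,1],[0,0,0,0,0,-62,1],[0,0,0,0,0,-62,1],[0,0,0,0,0,-62,1]]}}

```text
time: 14.25
ee_pos: [0.463, 0.1573, 0.1961]
eef_rot: [-0.115, 0.935, 0.041, 0.332]
ft_force: [0.8, -0.2, 0.4]
width: 0.087
grip_force: 0.0
```

```bash
python3 grasp.py 60 1 -3 -6.5 1; python3 carton.py; python3 - <<'E'
from h import *
from bench import camera
import cv2,numpy as np
c=camera("scene"); cv2.imwrite("pics/s4.png",np.clip(cv2.resize(c["image"][110:330,180:480][:,:,::-1],None,fx=2.6,fy=2.6,interpolation=cv2.INTER_CUBIC)*1.4,0,255).astype(np.uint8))
E
```

```text
14.25 [ 0.39 -0.49 -0.74  2.37 -0.49  0.49  1.77] F [ 0.8 -0.2  0.4] grasp pt in scanner [ -3.8  -5.7 130.9] w 0.087 grip 0.0
tcp [464.8 157.  193.6] [0.001 0.001 0.   ] [ 0.3 -0.8  2.9]
carton [array([556.0703, -13.2746]), array([110.6672, 139.8399]), np.float64(6.9382)] 2232
```

View pics/s4.png

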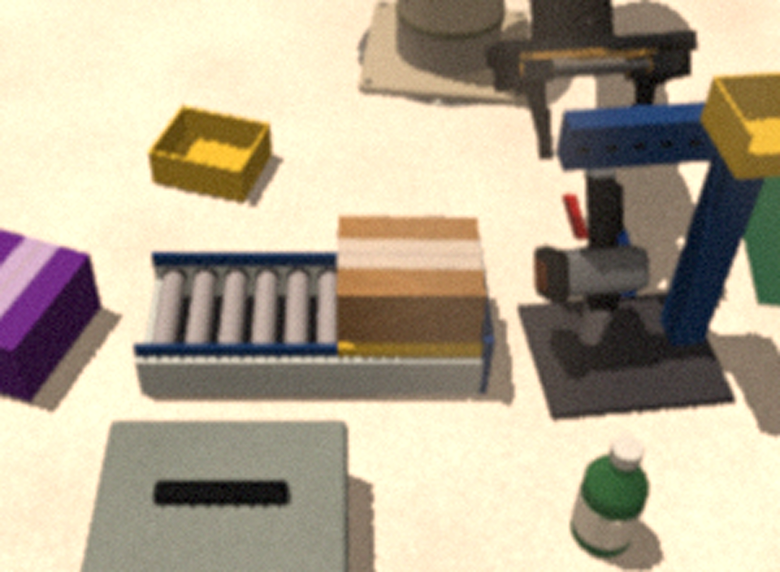

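The carton stands flush against the stop at (485,330), and the trigger is sprung back out at (575,215). The bin, bottle and meter have not moved, and the gripper is clear of everything. I'll hand in.

```bash
python3 -c "
from bench import order
print(order.close_job())"
```

```text
the job is handed in; nothing more can be done
None
```

I pushed the carton upright against the blue stop, then squeezed the scanner trigger fully in (44.4 mm measured across grip and trigger) for about a second and let it spring back. The job was handed in after about 14 s of robot time; the final picture showed the bin, bottle and meter undisturbed, but I did not re-check the screwdriver.

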